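# Make up the soil sampling kit

## Robot

A 6-joint arm with a two-finger parallel gripper is mounted at the origin on a cart in front of the work surface, level with it; the furniture and walls round the work are solid. World frame = base frame: x ahead of the robot, y to its left, z up, the work surface at z = 0. Lengths are in m, angles in rad, forces in N, time in s.
With the tool pointing down it reaches from about 0.35 to 0.875 m from the base axis. Payload 4.2 kg.
Tool frame: the origin (TCP) lies at the very end of the fingers, on their centre line; the grasp point (between the pads) lies arm.grip_depth behind it (arm.grip_depth is the distance from the TCP to the grasp point, in m); z points along the fingers, y is the line along which they close (so a half turn about z gives the same grasp; the last joint's range is limited). The gripper opens to 87 mm and grips with 3 to 60 N. Pads are 19 mm wide; open, the fingers measure 117 mm over their backs; the gripper's body (75 mm by 190 mm) begins 51 mm behind the grasp point.
Start: joints at [1.587, 0.385, 0.008, 0, -1.194, -0.259], TCP at [0.15, 0.607, 0.223] pointing down, gripper open.
Joint ranges: [-3.14, 3.14], [-1.21, 2.06], [-1.07, 1.41], [-3.16, 2.05], [-2.99, -0.16], [-3.1, 3.1]. Speed limits (rad/s): [2.79, 2.79, 3.14, 3.14, 3.14, 3.14].

## Interface

Orientations are given as a unit quaternion [x, y, z, w].
In Python, from plant import arm gives the robot as it stands.
- The arm moves only by the tool play_rows, never from a script. Its arguments are lists of equal length, an entry for each row: "dp": the shift along the tool's x, y, z in m, a list of three; "angular": the turn, a rotation vector about the tool's x, y, z in rad, a list of three. In form: {"dp": [[x, y, z], ...], "angular": [[ax, ay, az], ...]}. A call has 1 to 10 rows; each row shifts and turns the commanded pose from where the row before left it, along the tool's axes as they then stand; what a row does not reach is not made up. A row lasts 1/8 s, in which the tool goes at most 62.5 mm and 10.7 degrees, less where a joint would pass 70% of its speed; a pose out of reach is approached as far as the arm can. A call is refused whole if a number of a shift passes 0.0625 or a number of a turn 0.188, either way. A call with a gripper value outside its range is refused whole. "grip" is the opening, from -1 (shut) to 1 (fully open), set as the call begins (left out, the last holds). The fingers move at their own pace and stop on an object; "newtons" is the grip in N (left out, the last holds). Time passes only in rows, so rows that do not move let the fingers close. It gives the time, the measured TCP pose, the force, the opening and the grip force at its end, in the units of the state.
- arm.state(): the state, without advancing time (a new reading comes with each control period).
- arm.camera(name): name is "scene" or "top"; returns (picture, depth): 420x560x3 uint8, red, green, blue; 420x560 float32, m along the optical axis (not along the pixel's ray), 0 where there is no reading.
- arm.camera_params(name): a dict with "intrinsics" (3x3 intrinsics, pixels), "extrinsics" (4x4, takes a point from world to camera coordinates). Camera axes: x right, y up, looking along -z (the intrinsics and any distortion apply to the point x, -y, -z); pixel columns grow to the right and rows downward; lengths in m; the calibration is good to about 2 mm. A picture is of the moment at which its call begins. camera_params takes no time and is no camera call.
- arm.finish_job(): hands the job in; it is judged then, once.
The state is a dict: "clock": time; "joint_pos": joint angles; "qd": joint speeds; "tau": joint torques, N m; "tool_pos": TCP position; "eef_rot": TCP orientation; "wrist_force": force on the tool from outside, world axes, zero at the start; "wrist_torque": the same for the moment, N m; "gripper_width": finger opening in m; "grip_force": force on a finger pad.
Only numpy, scipy, OpenCV 4.12 (cv2) and the standard library are available. Lean on these libraries where they do the work, as an engineer would, in place of code of your own. Each camera call takes 0.05 s, during which the arm holds its last target. There are 200 camera calls.

## Task

Make up the sampling kit in the square aluminium tray: put the wide tin into the wide round recess, the tall slim vial into the raised round collar, the check weight into the small round recess and the stamp (foot down) into the oblong recess, each standing upright on the bottom of its own recess. The small tin and the squat jar look similar but do not belong in the kit: leave them where they stand.

Things in the scene. Friction and masses are not known exactly. Their poses are not given: they have to be found in the camera images.
- wide_tin: The wider of the two flat round whitish metal tins with pressed-on lid: 58 mm in diameter over the lid (55 mm body), 27 mm high. To be packed. Origin: centre of its underside, z up.
- slim_vial: Tall slim clear sample vial with a ribbed white screw cap and brown soil inside: 30 mm in diameter at the cap (the top 14 mm), body 27 mm, 64 mm high. To be packed. Origin: centre of its underside, z up.
- check_weight: Small bare-steel cylindrical check weight with a knob on top: 23 mm in diameter, 24 mm high, the body cylinder about the lower 15 mm, about 0.1 kg. To be packed. Origin: centre of its underside, z up.
- tag_stamp: Rubber stamp standing on its foot: oblong black foot 24 mm (along its x) by 52 mm (along its y) and 10 mm high, with an upright round turned wooden handle up to 24 mm thick above its centre, 62 mm high in all. To be packed. Origin: centre of its underside (within 1 mm), z up.
- small_tin: The smaller of the two flat round whitish tins: 40 mm in diameter, 25 mm high. Not part of the kit, stays where it stands. Origin: centre of its underside, z up.
- squat_jar: Squat clear jar with a broad white cap and a paper label: 44 mm in diameter, 44 mm high. Not part of the kit, stays where it stands. Origin: centre of its underside, z up.
- insert_wide: One of four square grey inserts, 92x92x12 mm, fixed two by two (95 mm pitch, any arrangement) in the 202 mm square aluminium tray, whose rim is 14 mm above the worktop. This one has the widest recess, round, 76 mm in diameter and 8 mm deep (bottom 4 mm above its origin). Origin: centre of its underside, 3 mm above the worktop; z up, x and y along its edges.
- insert_collar: One of four square grey inserts, 92x92x12 mm, fixed two by two (95 mm pitch, any arrangement) in the 202 mm square aluminium tray, whose rim is 14 mm above the worktop. This one has a raised round collar on it, 56 mm outside, 48 mm inside, rim 30 mm and bottom of the bore 4 mm above its origin. Origin: centre of its underside, 3 mm above the worktop; z up, x and y along its edges.
- insert_small: One of four square grey inserts, 92x92x12 mm, fixed two by two (95 mm pitch, any arrangement) in the 202 mm square aluminium tray, whose rim is 14 mm above the worktop. This one has the smallest recess, round, 39 mm in diameter and 5 mm deep (bottom 7 mm above its origin). Origin: centre of its underside, 3 mm above the worktop; z up, x and y along its edges.
- insert_oblong: One of four square grey inserts, 92x92x12 mm, fixed two by two (95 mm pitch, any arrangement) in the 202 mm square aluminium tray, whose rim is 14 mm above the worktop. This one has an oblong recess, 42 mm along its x and 70 mm along its y, 8 mm deep (bottom 4 mm above its origin). Origin: centre of its underside, 3 mm above the worktop; z up, x and y along its edges.

How it is judged:
At the end, for the whole second after the job is handed in: Wide tin and slim vial within 13 mm, check weight 12 mm, stamp 15 mm and 0.5 rad of their own inserts' centres, on the recess bottom within 3 mm, tilt under 0.1 rad, at rest; small tin and squat jar within 20 mm of where they stood (horizontal distance between wide_tin and insert_wide below 0.013 m and z of wide_tin in the frame of insert_wide between 0.001 and 0.007 m and angle between each of wide_tin, slim_vial, check_weight, tag_stamp's own z axis and vertical below 0.1 rad and linear speed of each of wide_tin, slim_vial, check_weight, tag_stamp below 0.02 m/s and angular speed of each of wide_tin, slim_vial, check_weight, tag_stamp below 0.2 rad/s and horizontal distance between slim_vial and insert_collar below 0.013 m and z of slim_vial in the frame of insert_collar between 0.001 and 0.007 m and horizontal distance between check_weight and insert_small below 0.012 m and z of check_weight in the frame of insert_small between 0.004 and 0.01 m and horizontal distance between tag_stamp and insert_oblong below 0.015 m and z of tag_stamp in the frame of insert_oblong between 0.001 and 0.007 m and angle between the y axis of tag_stamp and the y axis of insert_oblong, either way round below 0.5 rad and distance of each of small_tin, squat_jar from where it was at the start of the episode below 0.02 m); the robot touches nothing.
It fails at once if the small tin or the squat jar is moved more than 30 mm or knocked over (distance of any of small_tin, squat_jar from where it was at the start of the episode above 0.03 m or angle between any of small_tin, squat_jar's own z axis and vertical above 0.5 rad).
It also fails if it takes over 115 s, if anything falls off the work surface, if the arm or the gripper's body presses on something with over 40 N, if the wrist force passes 120 N, or if a joint passes its speed limit or range.

## Working session

There is one attempt and no reset: what is moved stays moved. The work goes in short steps, Python scripts to look and compute and a tool call to move; the robot and the scene stay as the last step left them, time stands still between calls to the robot, and variables do not carry over. Pictures are saved under pics/ and viewed, at most 14 in all, crops included, and the job is handed in when it is done.

Besides the shell and the picture viewer there is one more tool, called after "Call:" by a JSON object that holds its "api" and its "payload", one argument or row to a line. play_rows: Moves the arm, as the interface text tells. Its arguments: {"type":"object","properties":{"dp":{"type":"array"},"angular":{"type":"array"},"grip":{"type":"number"},"newtons":{"type":"number"}},"required":["dp","angular"]}

```bash
ls; mkdir -p pics; python3 - <<'E'
from plant import arm
import cv2,numpy as np
print(arm.state(), arm.grip_depth)
for n in ("top","scene"):
    p,d=arm.camera(n); cv2.imwrite(f"pics/{n}0.png",p[:,:,::-1]); np.save(f"pics/{n}0.npy",d)
    print(n,arm.camera_params(n))
E
```

```text
pics
{'clock': 0.0, 'joint_pos': array([ 1.58659231e+00,  3.85545840e-01,  6.60018906e-03, -5.05098116e-04,
       -1.19399982e+00, -2.58582471e-01]), 'qd': array([-0.00114593,  0.00130467,  0.00121092,  0.00035806,  0.000521  ,
        0.00034794]), 'tau': array([-7.60538956e-05, -3.90659881e+01,  1.87401474e+01,  4.21971560e+00,
        1.10499712e-02, -1.87554238e-04]), 'tool_pos': array([0.15010166, 0.60607262, 0.22145514]), 'eef_rot': array([ 9.92628996e-01, -1.21187731e-01, -8.55689192e-05,  1.09657872e-03]), 'wrist_force': array([-0.43739725, -0.68087602,  0.5825807 ]), 'wrist_torque': array([-0.01936172,  0.01165635,  0.00301038]), 'grip_force': 0.0, 'gripper_width': 0.08719067153374951} 0.0187
top {'intrinsics': array([[426.4839612 ,   0.        , 282.15081849],
       [  0.        , 426.4839612 , 211.3931812 ],
       [  0.        ,   0.        ,   1.        ]]), 'extrinsics': array([[ 0.01642688, -0.99985567,  0.00433498, -0.03839162],
       [ 0.98454937,  0.01693104,  0.17428674, -0.54031503],
       [-0.17433498,  0.00140501,  0.9846854 , -0.89759929],
       [ 0.        ,  0.        ,  0.        ,  1.        ]])}
scene {'intrinsics': array([[479.22637547,   0.        , 275.25661266],
       [  0.        , 479.22637547, 207.15996099],
       [  0.        ,   0.        ,   1.        ]]), 'extrinsics': array([[-8.66523431e-01, -4.99136352e-01,  2.12969910e-04,
         4.48592295e-01],
       [ 3.42826752e-01, -5.94852627e-01,  7.27062700e-01,
        -2.28336388e-01],
       [-3.62776738e-01,  6.30089877e-01,  6.86571034e-01,
        -9.09710129e-01],
       [ 0.00000000e+00,  0.00000000e+00,  0.00000000e+00,
         1.00000000e+00]])}
```

View pics/top0.png

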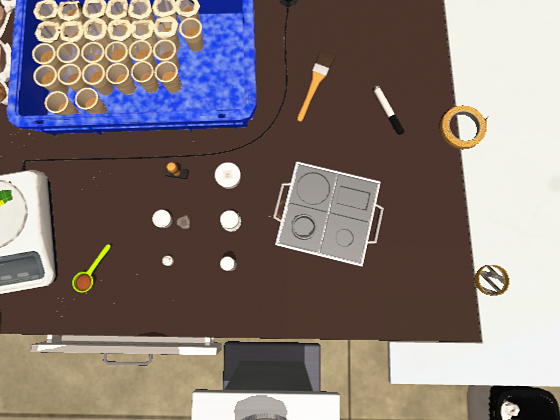

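View pics/scene0.png

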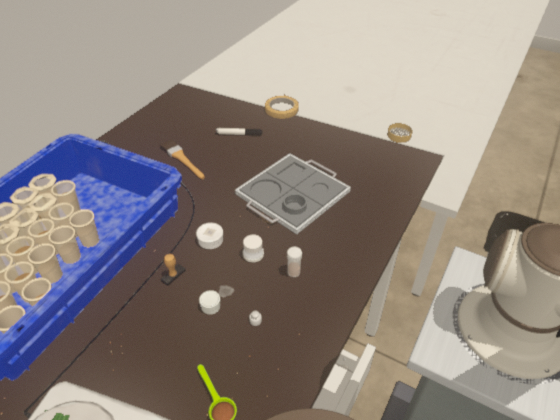

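The top view shows the stamp at (175,171), wide tin (228,175), squat jar (230,220), vial (228,264), small tin (162,218), weight (168,261) and an unlisted grey thing at (183,222). The tray is around (328,213). I'll enlarge these next.

```bash
cat > h.py <<'E'
import numpy as np
from plant import arm
def ray(n,u,v,z):
    "world points of pixels u,v on height z"
    c=arm.camera_params(n);K,E=c["intrinsics"],c["extrinsics"]
    u,v=np.atleast_1d(u),np.atleast_1d(v)
    d=np.stack([(u-K[0,2])/K[0,0],-(v-K[1,2])/K[1,1],-np.ones(len(u))],1)@E[:3,:3]
    o=-E[:3,:3].T@E[:3,3]
    return o+d*((z-o[2])/d[:,2])[:,None]
def cloud(n,depth):
    c=arm.camera_params(n);K,E=c["intrinsics"],c["extrinsics"]
    v,u=np.mgrid[:depth.shape[0],:depth.shape[1]]
    p=np.stack([(u-K[0,2])/K[0,0]*depth,-(v-K[1,2])/K[1,1]*depth,-depth],-1)
    return (p-E[:3,3])@E[:3,:3]
E
python3 - <<'E'
from h import *
import cv2
from scipy import ndimage as nd
for n in("top","scene"):
    d=np.load(f"pics/{n}0.npy");P=cloud(n,d)
    m=(P[...,2]>.006)&(P[...,2]<.08)&(d>0)&(P[...,0]>.2)&(P[...,0]<.75)&(abs(P[...,1])<.4)
    l,k=nd.label(m)
    for i in range(1,k+1):
        q=l==i
        if q.sum()<25: continue
        v,u=np.nonzero(q);p=P[q];t=p[p[:,2]>p[:,2].max()-.006]
        print(n,q.sum(),"uv",u.min(),u.max(),v.min(),v.max(),"min",p.min(0).round(3),"max",p.max(0).round(3),"top",((t.min(0)+t.max(0))/2).round(4))
a=cv2.imread("pics/top0.png")
cv2.imwrite("pics/c1.png",cv2.resize(a[150:280,140:250],None,fx=4.6,fy=4.6,interpolation=cv2.INTER_CUBIC))
cv2.imwrite("pics/c2.png",cv2.resize(a[155:275,268:388],None,fx=5,fy=5,interpolation=cv2.INTER_CUBIC))
E
```

```text
top 716 uv 94 247 121 132 min [0.72  0.055 0.006] max [0.75  0.4   0.071] top [0.7337 0.1361 0.068 ]
top 37 uv 396 404 129 134 min [ 0.738 -0.316  0.008] max [ 0.75  -0.298  0.022] top [ 0.7445 -0.3075  0.0195]
top 248 uv 166 188 162 178 min [0.622 0.193 0.006] max [0.662 0.245 0.067] top [0.6351 0.2203 0.0636]
top 7650 uv 274 383 162 266 min [ 0.425 -0.261  0.006] max [ 0.665 -0.011  0.039] top [ 0.5108 -0.0787  0.0364]
top 510 uv 215 240 163 188 min [0.6   0.069 0.007] max [0.657 0.127 0.032] top [0.6282 0.0984 0.0292]
top 269 uv 153 171 210 227 min [0.505 0.223 0.006] max [0.543 0.262 0.03 ] top [0.5247 0.2427 0.0273]
top 331 uv 221 240 211 231 min [0.5   0.066 0.006] max [0.542 0.108 0.049] top [0.5224 0.0869 0.0461]
top 231 uv 87 110 245 289 min [0.365 0.359 0.011] max [0.463 0.4   0.026] top [0.4032 0.3832 0.023 ]
top 90 uv 163 173 256 265 min [0.42  0.215 0.006] max [0.441 0.237 0.03 ] top [0.4307 0.2258 0.0268]
top 179 uv 221 236 257 270 min [0.41  0.071 0.006] max [0.437 0.099 0.07 ] top [0.4233 0.0862 0.0674]
scene 4247 uv 236 350 154 231 min [ 0.424 -0.258  0.006] max [ 0.
[... 180 characters left out ...]
7 min [0.597 0.072 0.006] max [0.655 0.13  0.029] top [0.6263 0.1008 0.0263]
scene 443 uv 243 263 235 261 min [0.498 0.071 0.006] max [0.541 0.114 0.047] top [0.5209 0.0905 0.0437]
scene 355 uv 287 301 247 275 min [0.407 0.075 0.006] max [0.437 0.105 0.067] top [0.4216 0.0897 0.0636]
scene 331 uv 161 184 254 283 min [0.621 0.197 0.006] max [0.673 0.249 0.063] top [0.634  0.2228 0.0604]
scene 362 uv 200 220 291 312 min [0.503 0.227 0.006] max [0.543 0.266 0.028] top [0.5231 0.2465 0.0253]
scene 124 uv 250 261 311 324 min [0.417 0.219 0.006] max [0.44  0.242 0.027] top [0.4287 0.2302 0.024 ]
scene 341 uv 198 236 365 410 min [0.361 0.361 0.009] max [0.463 0.4   0.022] top [0.4014 0.3861 0.0192]
```

View pics/c1.png

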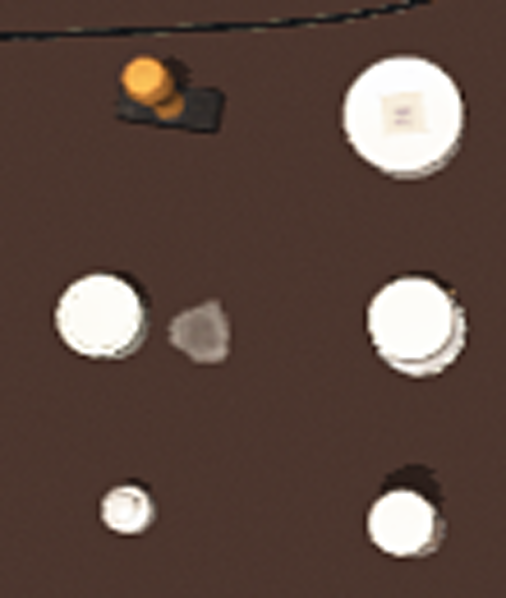

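View pics/c2.png

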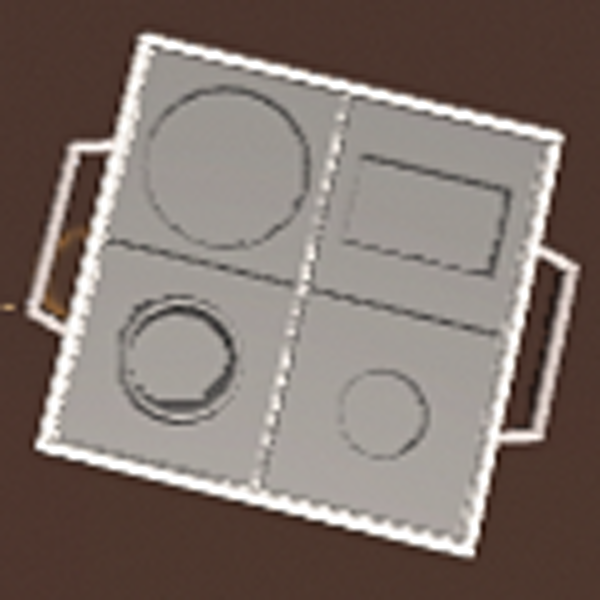

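The crops show the tray's corners at (145,35), (562,135), (475,552) and (40,448) at 5x. The recess centres are wide (229,166), oblong (430,215), small (383,414) and collar rim (178,360). The stamp's foot lies nearly along world y.

```bash
cat >> h.py <<'E'
from scipy.spatial.transform import Rotation as R
def goal(x,y,z,n=None):
    s=arm.state();r=R.from_quat(s["eef_rot"])
    d=r.inv().apply(np.array([x,y,z])-s["tool_pos"])
    print("at",s["tool_pos"].round(4),"axes x",r.as_matrix()[:,0].round(3),"dp",d.round(4),"t",round(s["clock"],2),"F",s["wrist_force"].round(1),"w",round(s["gripper_width"],4),"g",round(s["grip_force"],1))
E
python3 - <<'E'
from h import *
import cv2
f=lambda a:(np.array(a)/5+[267.6,154.6]).T
c=ray("top",*f([(145,35),(562,135),(475,552),(40,448)]),.014);print(c.round(4),"ctr",c.mean(0).round(4))
e=c[1]-c[0];e2=c[2]-c[3];print([np.arctan2(*v[1::-1]).round(3) for v in(e,e2)],np.linalg.norm(e),np.linalg.norm(c[2]-c[1]))
print("recess",ray("top",*f([(229,166),(430,215),(383,414)]),.015).round(4),"collar",ray("top",*f([(178,360)]),.033).round(4))
for n in("top","scene"):
    d=np.load(f"pics/{n}0.npy");P=cloud(n,d).reshape(-1,3);P=P[(d>0).ravel()]
    z0=.003 if n=="top" else 0
    q=P[(abs(P[:,0]-.635)<.06)&(abs(P[:,1]-.222)<.06)&(P[:,2]>z0+.0055)&(P[:,2]<z0+.013)]
    print(n,"foot",cv2.minAreaRect(q[:,:2].astype(np.float32)*1000))
    # tray plane
    q=P[(abs(P[:,0]-.545)<.14)&(abs(P[:,1]+.13)<.14)&(P[:,2]>z0+.011)&(P[:,2]<z0+.02)]
    print(n,"tray",cv2.minAreaRect(q[:,:2].astype(np.float32)*1000))
E
python3 - <<'E'
import cv2
a=cv2.imread("pics/scene0.png")
cv2.imwrite("pics/c3.png",cv2.resize(a[215:335,150:310],None,fx=5,fy=5,interpolation=cv2.INTER_CUBIC))
E
```

```text
[[ 0.666  -0.0613  0.014 ]
 [ 0.6211 -0.2559  0.014 ]
 [ 0.4276 -0.2122  0.014 ]
 [ 0.4711 -0.0158  0.014 ]] ctr [ 0.5464 -0.1363  0.014 ]
[np.float64(-1.797), np.float64(-1.789)] 0.19968167053578456 0.1984296067033624
recess [[ 0.6034 -0.1008  0.015 ]
 [ 0.5818 -0.1937  0.015 ]
 [ 0.4891 -0.1712  0.015 ]] collar [[ 0.5097 -0.077   0.033 ]]
top foot ((648.3958129882812, 227.16433715820312), (56.5018310546875, 96.47451782226562), 4.1605224609375)
top tray ((545.9876098632812, -135.66612243652344), (241.19740295410156, 202.03233337402344), 76.97969055175781)
scene foot ((647.5498657226562, 235.71038818359375), (54.526790618896484, 76.10245513916016), 1.9282575845718384)
scene tray ((543.9381103515625, -131.65225219726562), (243.93472290039062, 203.81954956054688), 76.7117691040039)
```

View pics/c3.png

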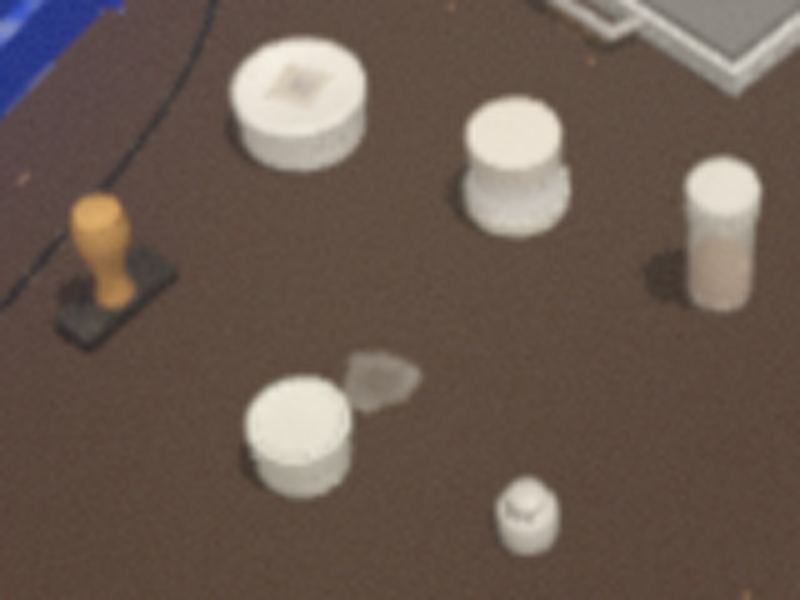

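Call:
{"api": "play_rows", "payload": {
  "dp": [
    [0.045, 0.02, 0],
    [0.045, 0.02, 0],
    [0.045, 0.02, 0],
    [0.045, 0.02, 0],
    [0.045, 0.02, 0],
    [0.045, 0.02, 0],
    [0.045, 0.02, 0],
    [0.045, 0.02, 0],
    [0.045, 0.02, 0],
    [0.045, 0.02, 0]
  ],
  "angular": [
    [0, 0, 0],
    [0, 0, 0],
    [0, 0, 0],
    [0, 0, 0],
    [0, 0, 0],
    [0, 0, 0],
    [0, 0, 0],
    [0, 0, 0],
    [0, 0, 0],
    [0, 0, 0]
  ],
  "grip": 0.4
}}

```text
clock: 1.35
tool_pos: [0.5399, 0.3031, 0.222]
eef_rot: [0.993, -0.121, -0.0, 0.0]
wrist_force: [0.9, 0.7, -0.6]
gripper_width: 0.0607
grip_force: 0.0
```

```bash
python3 -c "
from h import *
goal(.6345,.2216,.026)"
```

```text
at [0.5399 0.3031 0.222 ] axes x [ 0.971 -0.24  -0.001] dp [0.1116 0.0562 0.196 ] t 1.35 F [ 0.9  0.7 -0.6] w 0.0607 g 0.0
```

Call:
{"api": "play_rows", "payload": {
  "dp": [
    [0.03, 0.015, 0],
    [0.03, 0.015, 0],
    [0.03, 0.015, 0.02],
    [0.02, 0.01, 0.04],
    [0, 0, 0.04],
    [0, 0, 0.03],
    [0, 0, 0]
  ],
  "angular": [
    [0, 0, 0],
    [0, 0, 0],
    [0, 0, 0],
    [0, 0, 0],
    [0, 0, 0],
    [0, 0, 0],
    [0, 0, 0]
  ]
}}

```text
clock: 2.22
tool_pos: [0.6305, 0.2233, 0.0891]
eef_rot: [0.993, -0.121, -0.003, 0.002]
wrist_force: [-0.2, 0.6, -0.4]
gripper_width: 0.061
grip_force: 0.0
```

```bash
python3 -c "
from h import *
import cv2
goal(.6345,.2216,.026)
a,d=arm.camera('scene');b,d2=arm.camera('top')
f=lambda i:cv2.resize(i[:,:,::-1],(400,300))
cv2.imwrite('pics/p1.png',np.hstack([cv2.resize(a[140:300,80:280,::-1],(400,320)),cv2.resize(b[80:240,80:280,::-1],(400,320))]))"
```

```text
at [0.6305 0.2233 0.0891] axes x [ 0.97  -0.241 -0.006] dp [0.0046 0.0003 0.063 ] t 2.23 F [-0.2  0.6 -0.4] w 0.061 g 0.0
```

View pics/p1.png

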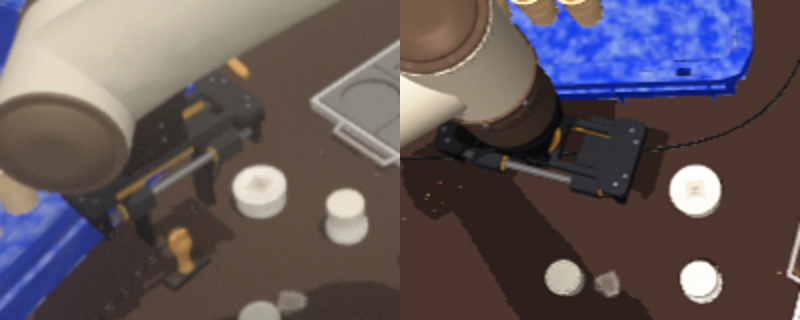

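The gripper straddles the stamp: in the left panel the fingers are at about (207,200) and (148,235), with the stamp at (180,240). I'll descend and grip.

Call:
{"api": "play_rows", "payload": {
  "dp": [
    [0.004, 0, 0.02],
    [0, 0, 0.02],
    [0, 0, 0.015],
    [0, 0, 0.008],
    [0, 0, 0]
  ],
  "angular": [
    [0, 0, 0],
    [0, 0, 0],
    [0, 0, 0],
    [0, 0, 0],
    [0, 0, 0]
  ]
}}

```text
clock: 2.95
tool_pos: [0.6363, 0.2234, 0.029]
eef_rot: [0.993, -0.121, -0.0, 0.0]
wrist_force: [-0.8, 0.0, -0.4]
gripper_width: 0.0612
grip_force: 0.0
```

Call:
{"api": "play_rows", "payload": {
  "dp": [
    [0, 0, 0],
    [0, 0, 0],
    [0, 0, 0],
    [0, 0, 0],
    [0, 0, 0],
    [0, 0, 0]
  ],
  "angular": [
    [0, 0, 0],
    [0, 0, 0],
    [0, 0, 0],
    [0, 0, 0],
    [0, 0, 0],
    [0, 0, 0]
  ],
  "grip": -1,
  "newtons": 20
}}

```text
clock: 3.7
tool_pos: [0.6364, 0.2234, 0.0297]
eef_rot: [0.993, -0.121, 0.0, 0.0]
wrist_force: [-0.1, -0.6, 1.1]
gripper_width: 0.022
grip_force: 19.8
```

```bash
python3 -c "
from h import *
goal(.5811,-.1909,.1)"
```

```text
at [0.6364 0.2234 0.0297] axes x [ 0.971 -0.24   0.   ] dp [ 0.0459  0.4155 -0.0703] t 3.7 F [-0.1 -0.6  1.1] w 0.022 g 19.8
```

Call:
{"api": "play_rows", "payload": {
  "dp": [
    [0, 0, -0.03],
    [0, 0, -0.04],
    [0.01, 0.03, -0.03],
    [0.006, 0.05, 0],
    [0.005, 0.05, 0],
    [0.005, 0.05, 0],
    [0.005, 0.05, 0],
    [0.005, 0.05, 0],
    [0.005, 0.05, 0],
    [0.005, 0.04, 0]
  ],
  "angular": [
    [0, 0, 0],
    [0, 0, 0],
    [0, 0, 0],
    [0, 0, 0],
    [0, 0, 0],
    [0, 0, 0],
    [0, 0, 0],
    [0, 0, 0],
    [0, 0, 0],
    [0, 0, 0]
  ]
}}

```text
clock: 4.95
tool_pos: [0.5915, -0.1484, 0.1295]
eef_rot: [0.993, -0.121, -0.0, -0.0]
wrist_force: [0.8, -0.7, 0.9]
gripper_width: 0.0221
grip_force: 19.9
```

Call:
{"api": "play_rows", "payload": {
  "dp": [
    [0, 0.03, 0],
    [0, 0.015, 0],
    [0, 0, 0.02],
    [0, 0, 0.02],
    [0, 0, 0]
  ],
  "angular": [
    [0, 0, 0],
    [0, 0, 0],
    [0, 0, 0],
    [0, 0, 0],
    [0, 0, 0]
  ]
}}

```text
clock: 5.58
tool_pos: [0.5802, -0.1897, 0.0879]
eef_rot: [0.993, -0.121, -0.002, -0.0]
wrist_force: [-0.5, -0.5, 0.2]
gripper_width: 0.0217
grip_force: 19.9
```

```bash
python3 -c "
from h import *
import cv2
goal(.5811,-.1909,.0367)
a,d=arm.camera('scene');b,d2=arm.camera('top')
cv2.imwrite('pics/p2.png',np.hstack([cv2.resize(a[100:260,200:400,::-1],(400,320)),cv2.resize(b[120:280,220:420,::-1],(400,320))]))"
```

```text
at [ 0.5802 -0.1897  0.0879] axes x [ 0.971 -0.24  -0.004] dp [0.0014 0.001  0.0512] t 5.58 F [-0.5 -0.5  0.2] w 0.0217 g 19.9
```

View pics/p2.png

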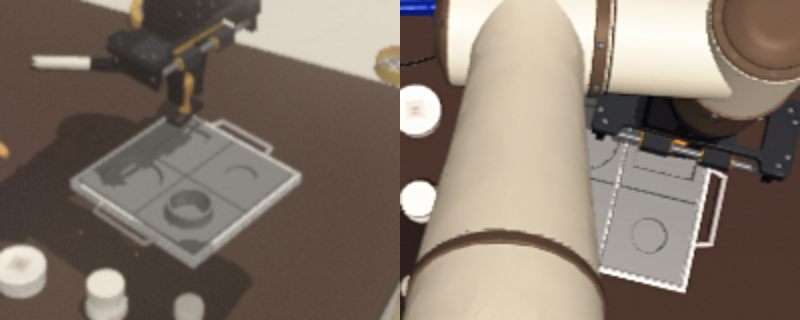

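The stamp is held upright over the far corner of the tray at (183,110), so I'll lower it.

Call:
{"api": "play_rows", "payload": {
  "dp": [
    [0.001, 0.001, 0.02],
    [0, 0, 0.015],
    [0, 0, 0.008],
    [0, 0, 0.004],
    [0, 0, 0.002],
    [0, 0, 0],
    [0, 0, 0]
  ],
  "angular": [
    [0, 0, 0],
    [0, 0, 0],
    [0, 0, 0],
    [0, 0, 0],
    [0, 0, 0],
    [0, 0, 0],
    [0, 0, 0]
  ]
}}

```text
clock: 6.55
tool_pos: [0.5823, -0.1916, 0.041]
eef_rot: [0.993, -0.121, 0.0, 0.0]
wrist_force: [-0.1, -0.3, -0.4]
gripper_width: 0.0218
grip_force: 19.9
```

```bash
python3 -c "
from h import *
goal(.5811,-.1909,.0367)"
```

```text
at [ 0.5823 -0.1916  0.041 ] axes x [ 0.971 -0.24   0.001] dp [-0.0013 -0.0004  0.0043] t 6.55 F [-0.1 -0.3 -0.4] w 0.0218 g 19.9
```

Call:
{"api": "play_rows", "payload": {
  "dp": [
    [-0.001, 0, 0.002],
    [0, 0, 0.0015],
    [0, 0, 0.0005],
    [0, 0, 0]
  ],
  "angular": [
    [0, 0, 0],
    [0, 0, 0],
    [0, 0, 0],
    [0, 0, 0]
  ]
}}

```text
clock: 7.05
tool_pos: [0.581, -0.1914, 0.0366]
eef_rot: [0.993, -0.121, 0.0, 0.0]
wrist_force: [0.0, -0.2, 1.1]
gripper_width: 0.0219
grip_force: 19.8
```

Call:
{"api": "play_rows", "payload": {
  "dp": [
    [0, 0, 0],
    [0, 0, 0],
    [0, 0, 0],
    [0, 0, -0.01],
    [0, 0, -0.02],
    [0, 0, -0.03],
    [0, 0, -0.03]
  ],
  "angular": [
    [0, 0, 0],
    [0, 0, 0],
    [0, 0, 0],
    [0, 0, 0],
    [0, 0, 0],
    [0, 0, 0],
    [0, 0, 0]
  ],
  "grip": 0.25
}}

```text
clock: 7.92
tool_pos: [0.5811, -0.1914, 0.1282]
eef_rot: [0.993, -0.121, 0.0, 0.0]
wrist_force: [-0.4, -0.9, 0.1]
gripper_width: 0.0541
grip_force: 0.0
```

```bash
python3 -c "
from h import *
goal(.6272,.0996,.012)"
```

```text
at [ 0.5811 -0.1914  0.1282] axes x [ 0.971 -0.24   0.001] dp [-0.0253 -0.2935  0.1161] t 7.92 F [-0.4 -0.9  0.1] w 0.0541 g 0.0
```

Call:
{"api": "play_rows", "payload": {
  "dp": [
    [-0.004, -0.045, 0],
    [-0.004, -0.05, 0],
    [-0.004, -0.05, 0],
    [-0.004, -0.05, 0],
    [-0.004, -0.05, 0],
    [-0.0053, -0.0485, 0],
    [0, 0, 0.03],
    [0, 0, 0.03],
    [0, 0, 0],
    [0, 0, 0]
  ],
  "angular": [
    [0, 0, 0],
    [0, 0, 0],
    [0, 0, 0],
    [0, 0, 0],
    [0, 0, 0],
    [0, 0, 0],
    [0, 0, 0],
    [0, 0, 0],
    [0, 0, 0],
    [0, 0, 0]
  ],
  "grip": 0.85
}}

```text
clock: 9.18
tool_pos: [0.6281, 0.0998, 0.0681]
eef_rot: [0.993, -0.121, 0.001, -0.0]
wrist_force: [1.4, 0.1, 0.7]
gripper_width: 0.0805
grip_force: 0.0
```

```bash
python3 -c "
from h import *
import cv2
goal(.6272,.0996,.012)
a,d=arm.camera('scene');b,d2=arm.camera('top')
cv2.imwrite('pics/p3.png',np.hstack([cv2.resize(a[120:280,170:370,::-1],(400,320)),cv2.resize(b[120:280,190:390,::-1],(400,320))]))"
```

```text
at [0.6281 0.0998 0.0681] axes x [ 0.971 -0.24   0.002] dp [-0.001   0.0004  0.0561] t 9.18 F [1.4 0.1 0.7] w 0.0805 g 0.0
```

View pics/p3.png

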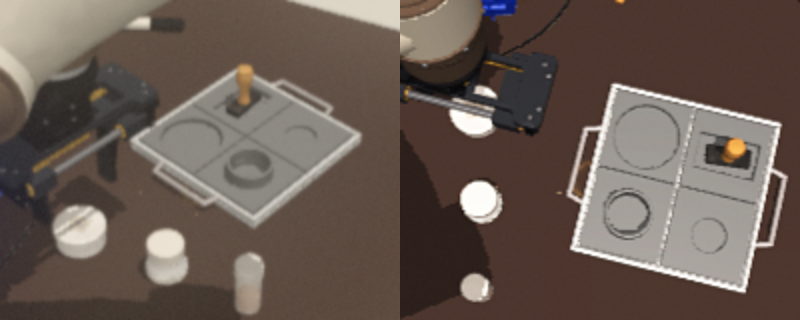

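The stamp sits in the oblong recess in both views. Next I'll descend on the wide tin.

Call:
{"api": "play_rows", "payload": {
  "dp": [
    [-0.001, 0, 0.02],
    [0, 0, 0.015],
    [0, 0, 0.01],
    [0, 0, 0.008],
    [0, 0, 0.003],
    [0, 0, 0],
    [0, 0, 0]
  ],
  "angular": [
    [0, 0, 0],
    [0, 0, 0],
    [0, 0, 0],
    [0, 0, 0],
    [0, 0, 0],
    [0, 0, 0],
    [0, 0, 0]
  ]
}}

```text
clock: 10.15
tool_pos: [0.6264, 0.1, 0.011]
eef_rot: [0.993, -0.121, 0.0, -0.0]
wrist_force: [0.5, 0.7, 0.1]
gripper_width: 0.0804
grip_force: 0.0
```

Call:
{"api": "play_rows", "payload": {
  "dp": [
    [0, 0, 0],
    [0, 0, 0],
    [0, 0, 0],
    [0, 0, 0],
    [0, 0, 0]
  ],
  "angular": [
    [0, 0, 0],
    [0, 0, 0],
    [0, 0, 0],
    [0, 0, 0],
    [0, 0, 0]
  ],
  "grip": -1,
  "newtons": 20
}}

```text
clock: 10.78
tool_pos: [0.6261, 0.0999, 0.0106]
eef_rot: [0.993, -0.121, 0.0, 0.0]
wrist_force: [-0.8, -0.7, 0.7]
gripper_width: 0.0543
grip_force: 20.0
```

```bash
python3 -c "
from h import *
goal(.6024,-.0984,.1)"
```

```text
at [0.6261 0.0999 0.0106] axes x [ 0.971 -0.24   0.   ] dp [ 0.0247  0.1982 -0.0894] t 10.78 F [-0.8 -0.7  0.7] w 0.0543 g 20.0
```

Call:
{"api": "play_rows", "payload": {
  "dp": [
    [0, 0, -0.03],
    [0, 0, -0.04],
    [0.005, 0.03, -0.02],
    [0.005, 0.045, 0],
    [0.005, 0.045, 0],
    [0.005, 0.045, 0],
    [0.005, 0.033, 0],
    [0, 0, 0.02],
    [0, 0, 0],
    [0, 0, 0]
  ],
  "angular": [
    [0, 0, 0],
    [0, 0, 0],
    [0, 0, 0],
    [0, 0, 0],
    [0, 0, 0],
    [0, 0, 0],
    [0, 0, 0],
    [0, 0, 0],
    [0, 0, 0],
    [0, 0, 0]
  ]
}}

```text
clock: 12.02
tool_pos: [0.6031, -0.098, 0.0809]
eef_rot: [0.993, -0.121, 0.0, 0.0]
wrist_force: [0.0, -0.2, -1.0]
gripper_width: 0.0543
grip_force: 20.0
```

```bash
python3 -c "
from h import *
goal(.6024,-.0984,.0176)"
```

```text
at [ 0.6031 -0.098   0.0809] axes x [ 0.971 -0.24   0.   ] dp [-0.0006  0.0005  0.0633] t 12.03 F [ 0.  -0.2 -1. ] w 0.0543 g 20.0
```

Call:
{"api": "play_rows", "payload": {
  "dp": [
    [0, 0, 0.02],
    [0, 0, 0.015],
    [0, 0, 0.01],
    [0, 0, 0.008],
    [0, 0, 0.005],
    [0, 0, 0.003],
    [0, 0, 0],
    [0, 0, 0]
  ],
  "angular": [
    [0, 0, 0],
    [0, 0, 0],
    [0, 0, 0],
    [0, 0, 0],
    [0, 0, 0],
    [0, 0, 0],
    [0, 0, 0],
    [0, 0, 0]
  ]
}}

```text
clock: 13.02
tool_pos: [0.603, -0.0983, 0.0199]
eef_rot: [0.993, -0.121, 0.0, -0.0]
wrist_force: [0.3, -0.9, -0.4]
gripper_width: 0.0545
grip_force: 20.0
```

Call:
{"api": "play_rows", "payload": {
  "dp": [
    [0, 0, 0.001],
    [0, 0, 0.0008],
    [0, 0, 0],
    [0, 0, 0]
  ],
  "angular": [
    [0, 0, 0],
    [0, 0, 0],
    [0, 0, 0],
    [0, 0, 0]
  ]
}}

```text
clock: 13.52
tool_pos: [0.6027, -0.0983, 0.0178]
eef_rot: [0.993, -0.121, 0.0, 0.0]
wrist_force: [0.1, 0.3, -0.6]
gripper_width: 0.0545
grip_force: 20.0
```

Call:
{"api": "play_rows", "payload": {
  "dp": [
    [0, 0, 0],
    [0, 0, 0],
    [0, 0, 0],
    [0, 0, -0.005],
    [0, 0, -0.015],
    [0, 0, -0.03],
    [0, 0, -0.04],
    [0, 0, -0.04]
  ],
  "angular": [
    [0, 0, 0],
    [0, 0, 0],
    [0, 0, 0],
    [0, 0, 0],
    [0, 0, 0],
    [0, 0, 0],
    [0, 0, 0],
    [0, 0, 0]
  ],
  "grip": 0.7
}}

```text
clock: 14.52
tool_pos: [0.6028, -0.0984, 0.1503]
eef_rot: [0.993, -0.121, 0.001, -0.0]
wrist_force: [0.9, 0.6, -0.9]
gripper_width: 0.0743
grip_force: 0.0
```

```bash
python3 -c "
from h import *
goal(.4225,.088,.032)"
```

```text
at [ 0.6028 -0.0984  0.1503] axes x [ 0.971 -0.24   0.001] dp [-0.22   -0.1375  0.118 ] t 14.53 F [ 0.9  0.6 -0.9] w 0.0743 g 0.0
```

Call:
{"api": "play_rows", "payload": {
  "dp": [
    [-0.037, -0.023, 0],
    [-0.037, -0.023, 0],
    [-0.037, -0.023, 0],
    [-0.037, -0.023, 0],
    [-0.037, -0.023, 0],
    [-0.035, -0.0225, 0],
    [0, 0, 0.03],
    [0, 0, 0.02],
    [0, 0, 0],
    [0, 0, 0]
  ],
  "angular": [
    [0, 0, 0],
    [0, 0, 0],
    [0, 0, 0],
    [0, 0, 0],
    [0, 0, 0],
    [0, 0, 0],
    [0, 0, 0],
    [0, 0, 0],
    [0, 0, 0],
    [0, 0, 0]
  ],
  "grip": 0.4
}}

```text
clock: 15.78
tool_pos: [0.4231, 0.0884, 0.099]
eef_rot: [0.993, -0.121, 0.001, -0.001]
wrist_force: [0.7, -0.5, 0.2]
gripper_width: 0.061
grip_force: 0.0
```

```bash
python3 -c "
from h import *
import cv2
goal(.4225,.088,.034)
a,d=arm.camera('scene');b,d2=arm.camera('top')
cv2.imwrite('pics/p4.png',np.hstack([cv2.resize(a[130:290,200:400,::-1],(400,320)),cv2.resize(b[140:300,190:390,::-1],(400,320))]))"
```

```text
at [0.4231 0.0884 0.099 ] axes x [ 0.971 -0.24   0.002] dp [-0.0006  0.0006  0.065 ] t 15.78 F [ 0.7 -0.5  0.2] w 0.061 g 0.0
```

View pics/p4.png

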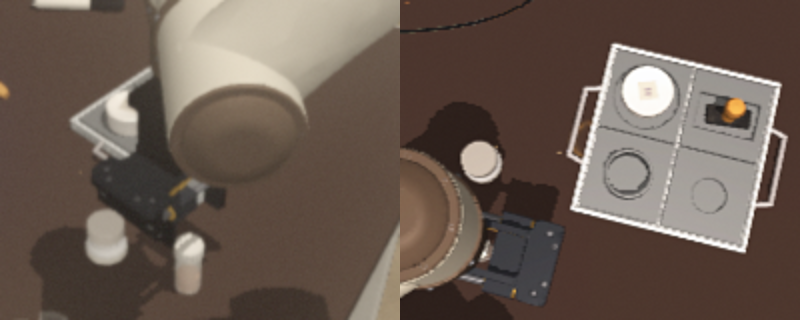

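The tin sits in the wide recess, with its centre at (648,90) in the top panel. The vial is untouched below the gripper, so I'll descend.

Call:
{"api": "play_rows", "payload": {
  "dp": [
    [0, 0, 0.02],
    [0, 0, 0.02],
    [0, 0, 0.015],
    [0, 0, 0.008],
    [0, 0, 0.002],
    [0, 0, 0]
  ],
  "angular": [
    [0, 0, 0],
    [0, 0, 0],
    [0, 0, 0],
    [0, 0, 0],
    [0, 0, 0],
    [0, 0, 0]
  ]
}}

```text
clock: 16.62
tool_pos: [0.4227, 0.0882, 0.0332]
eef_rot: [0.993, -0.121, 0.0, -0.0]
wrist_force: [0.3, -0.7, 0.5]
gripper_width: 0.061
grip_force: 0.0
```

Call:
{"api": "play_rows", "payload": {
  "dp": [
    [0, 0, 0],
    [0, 0, 0],
    [0, 0, 0],
    [0, 0, 0],
    [0, 0, 0],
    [0, 0, 0]
  ],
  "angular": [
    [0, 0, 0],
    [0, 0, 0],
    [0, 0, 0],
    [0, 0, 0],
    [0, 0, 0],
    [0, 0, 0]
  ],
  "grip": -1,
  "newtons": 20
}}

```text
clock: 17.38
tool_pos: [0.4223, 0.0881, 0.0328]
eef_rot: [0.993, -0.121, 0.0, -0.0]
wrist_force: [0.3, -0.1, 0.5]
gripper_width: 0.0275
grip_force: 20.0
```

```bash
python3 -c "
from h import *
goal(.5099,-.0765,.042)"
```

```text
at [0.4223 0.0881 0.0328] axes x [ 0.971 -0.24   0.   ] dp [ 0.1246  0.1387 -0.0092] t 17.38 F [ 0.3 -0.1  0.5] w 0.0275 g 20.0
```

Call:
{"api": "play_rows", "payload": {
  "dp": [
    [0, 0, -0.02],
    [0, 0, -0.03],
    [0, 0, -0.03],
    [0.02, 0.022, -0.01],
    [0.025, 0.028, 0],
    [0.025, 0.028, 0],
    [0.025, 0.028, 0],
    [0.02, 0.022, 0],
    [0.0096, 0.0107, 0],
    [0, 0, 0]
  ],
  "angular": [
    [0, 0, 0],
    [0, 0, 0],
    [0, 0, 0],
    [0, 0, 0],
    [0, 0, 0],
    [0, 0, 0],
    [0, 0, 0],
    [0, 0, 0],
    [0, 0, 0],
    [0, 0, 0]
  ]
}}

```text
clock: 18.62
tool_pos: [0.5097, -0.0769, 0.1224]
eef_rot: [0.993, -0.122, -0.0, -0.0]
wrist_force: [-0.1, -0.1, -0.5]
gripper_width: 0.0276
grip_force: 20.0
```

Call:
{"api": "play_rows", "payload": {
  "dp": [
    [0, 0, 0.02],
    [0, 0, 0.02],
    [0, 0, 0],
    [0, 0, 0]
  ],
  "angular": [
    [0, 0, 0],
    [0, 0, 0],
    [0, 0, 0],
    [0, 0, 0]
  ]
}}

```text
clock: 19.12
tool_pos: [0.5102, -0.0759, 0.0835]
eef_rot: [0.993, -0.12, 0.001, -0.0]
wrist_force: [0.4, -0.3, 0.2]
gripper_width: 0.0281
grip_force: 20.0
```

```bash
python3 -c "
from h import *
import cv2
goal(.5099,-.0765,.0398)
a,d=arm.camera('scene')
cv2.imwrite('pics/p5.png',cv2.resize(a[110:270,210:370,::-1],(560,560)))"
```

```text
at [ 0.5102 -0.0759  0.0835] axes x [ 0.971 -0.239  0.001] dp [-0.0002  0.0006  0.0437] t 19.12 F [ 0.4 -0.3  0.2] w 0.0281 g 20.0
```

View pics/p5.png

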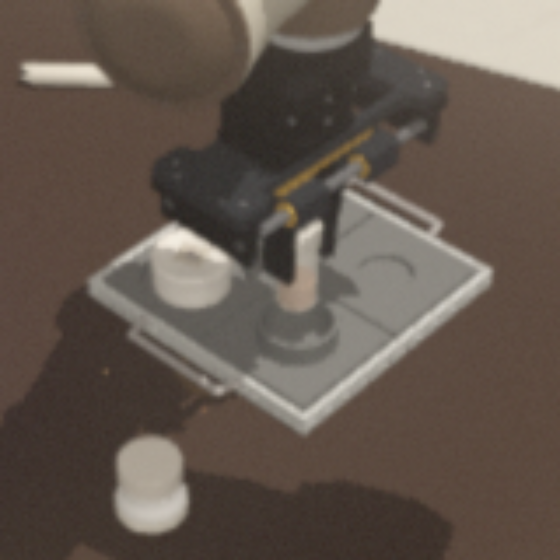

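The vial hangs upright at (298,285), directly above the collar at (297,325). I'll lower it.

Call:
{"api": "play_rows", "payload": {
  "dp": [
    [0, 0, 0.012],
    [0, 0, 0.012],
    [0, 0, 0.008],
    [0, 0, 0.006],
    [0, 0, 0.003],
    [0, 0, 0],
    [0, 0, 0]
  ],
  "angular": [
    [0, 0, 0],
    [0, 0, 0],
    [0, 0, 0],
    [0, 0, 0],
    [0, 0, 0],
    [0, 0, 0],
    [0, 0, 0]
  ]
}}

```text
clock: 20.05
tool_pos: [0.5101, -0.0765, 0.042]
eef_rot: [0.993, -0.121, 0.0, -0.0]
wrist_force: [0.1, 0.3, -0.5]
gripper_width: 0.0278
grip_force: 20.0
```

Call:
{"api": "play_rows", "payload": {
  "dp": [
    [0, 0, 0.001],
    [0, 0, 0.001],
    [0, 0, 0],
    [0, 0, 0]
  ],
  "angular": [
    [0, 0, 0],
    [0, 0, 0],
    [0, 0, 0],
    [0, 0, 0]
  ]
}}

```text
clock: 20.55
tool_pos: [0.5099, -0.0766, 0.0399]
eef_rot: [0.993, -0.121, 0.0, -0.0]
wrist_force: [0.7, -0.7, -0.9]
gripper_width: 0.0282
grip_force: 20.0
```

Call:
{"api": "play_rows", "payload": {
  "dp": [
    [0, 0, 0],
    [0, 0, 0],
    [0, 0, 0],
    [0, 0, -0.01],
    [0, 0, -0.02],
    [0, 0, -0.03],
    [0, 0, -0.04]
  ],
  "angular": [
    [0, 0, 0],
    [0, 0, 0],
    [0, 0, 0],
    [0, 0, 0],
    [0, 0, 0],
    [0, 0, 0],
    [0, 0, 0]
  ],
  "grip": 0.2
}}

```text
clock: 21.42
tool_pos: [0.5093, -0.0766, 0.1408]
eef_rot: [0.993, -0.121, -0.001, 0.0]
wrist_force: [0.5, -0.3, 0.8]
gripper_width: 0.0522
grip_force: 0.0
```

```bash
python3 -c "
from h import *
goal(.4297,.228,.008)"
```

```text
at [ 0.5093 -0.0766  0.1408] axes x [ 0.971 -0.24  -0.001] dp [-0.1503 -0.2766  0.1328] t 21.43 F [ 0.5 -0.3  0.8] w 0.0522 g 0.0
```

Call:
{"api": "play_rows", "payload": {
  "dp": [
    [-0.018, -0.035, 0],
    [-0.022, -0.04, 0],
    [-0.022, -0.04, 0],
    [-0.022, -0.04, 0],
    [-0.022, -0.04, 0],
    [-0.022, -0.04, 0],
    [-0.022, -0.0416, 0],
    [0, 0, 0.04],
    [0, 0, 0.03],
    [0, 0, 0]
  ],
  "angular": [
    [0, 0, 0],
    [0, 0, 0],
    [0, 0, 0],
    [0, 0, 0],
    [0, 0, 0],
    [0, 0, 0],
    [0, 0, 0],
    [0, 0, 0],
    [0, 0, 0],
    [0, 0, 0]
  ]
}}

```text
clock: 22.68
tool_pos: [0.4296, 0.2271, 0.0685]
eef_rot: [0.993, -0.121, -0.001, 0.002]
wrist_force: [0.3, -0.3, 0.5]
gripper_width: 0.0526
grip_force: 0.0
```

```bash
python3 -c "
from h import *
import cv2
goal(.4297,.228,.008)
a,d=arm.camera('scene');b,d2=arm.camera('top')
cv2.imwrite('pics/p6.png',np.hstack([cv2.resize(a[200:360,170:370,::-1],(400,320)),cv2.resize(b[140:300,190:390,::-1],(400,320))]))"
```

```text
at [0.4296 0.2271 0.0685] axes x [ 0.971 -0.24  -0.002] dp [ 0.0001 -0.0012  0.0605] t 22.68 F [ 0.3 -0.3  0.5] w 0.0526 g 0.0
```

View pics/p6.png

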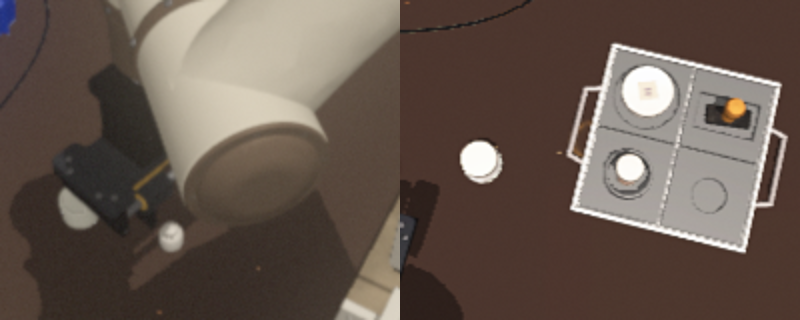

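The vial stands in the collar at (628,168) in the top panel. The weight at (171,237) is untouched, so I'll descend on it.

Call:
{"api": "play_rows", "payload": {
  "dp": [
    [0, -0.001, 0.02],
    [0, 0, 0.015],
    [0, 0, 0.012],
    [0, 0, 0.008],
    [0, 0, 0.004],
    [0, 0, 0],
    [0, 0, 0]
  ],
  "angular": [
    [0, 0, 0],
    [0, 0, 0],
    [0, 0, 0],
    [0, 0, 0],
    [0, 0, 0],
    [0, 0, 0],
    [0, 0, 0]
  ]
}}

```text
clock: 23.65
tool_pos: [0.4312, 0.2292, 0.0111]
eef_rot: [0.993, -0.121, 0.0, -0.0]
wrist_force: [-0.4, -0.2, -0.4]
gripper_width: 0.052
grip_force: 0.0
```

Call:
{"api": "play_rows", "payload": {
  "dp": [
    [0, 0, 0],
    [0, 0, 0],
    [0, 0, 0],
    [0, 0, 0],
    [0, 0, 0],
    [0, 0, 0]
  ],
  "angular": [
    [0, 0, 0],
    [0, 0, 0],
    [0, 0, 0],
    [0, 0, 0],
    [0, 0, 0],
    [0, 0, 0]
  ],
  "grip": -1,
  "newtons": 20
}}

```text
clock: 24.4
tool_pos: [0.4309, 0.2287, 0.0108]
eef_rot: [0.993, -0.121, -0.0, 0.0]
wrist_force: [0.0, -1.0, 1.5]
gripper_width: 0.0201
grip_force: 20.0
```

```bash
python3 -c "
from h import *
goal(.4886,-.1696,.018)"
```

```text
at [0.4309 0.2287 0.0108] axes x [ 0.971 -0.24  -0.   ] dp [ 0.1518  0.3728 -0.0071] t 24.4 F [ 0.  -1.   1.5] w 0.0201 g 20.0
```

Only 4 mm of the weight's body is between the pads, so I'll regrip 3 mm lower.

Call:
{"api": "play_rows", "payload": {
  "dp": [
    [0, 0, 0],
    [0, 0, 0],
    [0, 0, 0.002],
    [0, 0, 0.001],
    [0, 0, 0]
  ],
  "angular": [
    [0, 0, 0],
    [0, 0, 0],
    [0, 0, 0],
    [0, 0, 0],
    [0, 0, 0]
  ],
  "grip": 0.0
}}

```text
clock: 25.02
tool_pos: [0.4309, 0.2289, 0.0076]
eef_rot: [0.993, -0.121, -0.0, 0.0]
wrist_force: [-0.2, -0.3, -0.7]
gripper_width: 0.0432
grip_force: 0.0
```

Call:
{"api": "play_rows", "payload": {
  "dp": [
    [0, 0, 0],
    [0, 0, 0],
    [0, 0, 0],
    [0, 0, 0],
    [0, 0, 0]
  ],
  "angular": [
    [0, 0, 0],
    [0, 0, 0],
    [0, 0, 0],
    [0, 0, 0],
    [0, 0, 0]
  ],
  "grip": -1,
  "newtons": 25
}}

```text
clock: 25.65
tool_pos: [0.4309, 0.2289, 0.0078]
eef_rot: [0.993, -0.121, -0.0, 0.0]
wrist_force: [-0.3, -0.6, 1.0]
gripper_width: 0.0204
grip_force: 25.0
```

Call:
{"api": "play_rows", "payload": {
  "dp": [
    [0, 0, -0.03],
    [0, 0, -0.05],
    [0.008, 0.02, -0.04],
    [0.0185, 0.045, 0],
    [0.0185, 0.045, 0],
    [0.0185, 0.045, 0],
    [0.0185, 0.045, 0],
    [0.0185, 0.045, 0],
    [0.0185, 0.045, 0],
    [0.0185, 0.045, 0]
  ],
  "angular": [
    [0, 0, 0],
    [0, 0, 0],
    [0, 0, 0],
    [0, 0, 0],
    [0, 0, 0],
    [0, 0, 0],
    [0, 0, 0],
    [0, 0, 0],
    [0, 0, 0],
    [0, 0, 0]
  ]
}}

```text
clock: 26.9
tool_pos: [0.4836, -0.1307, 0.1275]
eef_rot: [0.993, -0.121, -0.0, -0.0]
wrist_force: [0.8, 0.1, -0.6]
gripper_width: 0.0202
grip_force: 25.0
```

Call:
{"api": "play_rows", "payload": {
  "dp": [
    [0.0143, 0.038, 0],
    [0, 0, 0.03],
    [0, 0, 0.03],
    [0, 0, 0.01],
    [0, 0, 0],
    [0, 0, 0]
  ],
  "angular": [
    [0, 0, 0],
    [0, 0, 0],
    [0, 0, 0],
    [0, 0, 0],
    [0, 0, 0],
    [0, 0, 0]
  ]
}}

```text
clock: 27.65
tool_pos: [0.4897, -0.1695, 0.0588]
eef_rot: [0.993, -0.121, 0.001, 0.0]
wrist_force: [-0.3, 0.3, -1.1]
gripper_width: 0.0203
grip_force: 25.0
```

```bash
python3 -c "
from h import *
import cv2
goal(.4886,-.1696,.0178)
a,d=arm.camera('scene')
cv2.imwrite('pics/p7.png',cv2.resize(a[110:270,230:390,::-1],(560,560)))"
```

```text
at [ 0.4897 -0.1695  0.0588] axes x [ 0.971 -0.24   0.002] dp [-0.0011  0.0004  0.041 ] t 27.65 F [-0.3  0.3 -1.1] w 0.0203 g 25.0
```

View pics/p7.png

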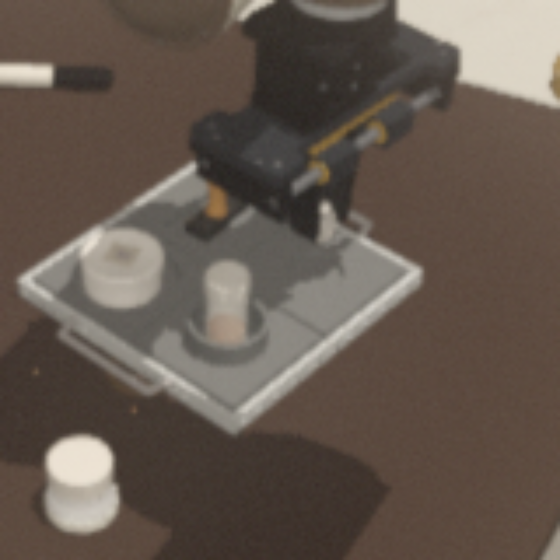

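The weight is between the fingers at (325,222), and the gripper body clears the vial at (225,290). I'll lower it.

Call:
{"api": "play_rows", "payload": {
  "dp": [
    [-0.001, 0, 0.015],
    [0, 0, 0.012],
    [0, 0, 0.008],
    [0, 0, 0.004],
    [0, 0, 0],
    [0, 0, 0]
  ],
  "angular": [
    [0, 0, 0],
    [0, 0, 0],
    [0, 0, 0],
    [0, 0, 0],
    [0, 0, 0],
    [0, 0, 0]
  ]
}}

```text
clock: 28.45
tool_pos: [0.488, -0.1694, 0.019]
eef_rot: [0.993, -0.121, 0.0, 0.0]
wrist_force: [-0.5, -0.2, -1.7]
gripper_width: 0.0205
grip_force: 25.0
```

Call:
{"api": "play_rows", "payload": {
  "dp": [
    [0, 0, 0.001],
    [0, 0, 0],
    [0, 0, 0]
  ],
  "angular": [
    [0, 0, 0],
    [0, 0, 0],
    [0, 0, 0]
  ]
}}

```text
clock: 28.82
tool_pos: [0.4877, -0.1693, 0.0179]
eef_rot: [0.993, -0.121, 0.0, -0.0]
wrist_force: [-1.0, 0.5, -1.3]
gripper_width: 0.0207
grip_force: 25.0
```

Call:
{"api": "play_rows", "payload": {
  "dp": [
    [0, 0, 0],
    [0, 0, 0],
    [0, 0, 0],
    [0, 0, -0.005],
    [0, 0, -0.02],
    [0, 0, -0.04],
    [0, 0, -0.05],
    [0, 0, -0.05]
  ],
  "angular": [
    [0, 0, 0],
    [0, 0, 0],
    [0, 0, 0],
    [0, 0, 0],
    [0, 0, 0],
    [0, 0, 0],
    [0, 0, 0],
    [0, 0, 0]
  ],
  "grip": 0.0
}}

```text
clock: 29.82
tool_pos: [0.4874, -0.1693, 0.1847]
eef_rot: [0.993, -0.121, 0.0, 0.0]
wrist_force: [1.4, 0.5, -0.5]
gripper_width: 0.0434
grip_force: 0.0
```

Call:
{"api": "play_rows", "payload": {
  "dp": [
    [0, -0.04, 0],
    [0, -0.06, 0],
    [0, -0.06, 0],
    [0, -0.06, 0],
    [0, -0.06, 0],
    [0, -0.06, 0],
    [0, -0.06, 0],
    [0, -0.04, 0],
    [0, 0, 0],
    [0, 0, 0]
  ],
  "angular": [
    [0, 0, 0],
    [0, 0, 0],
    [0, 0, 0],
    [0, 0, 0],
    [0, 0, 0],
    [0, 0, 0],
    [0, 0, 0],
    [0, 0, 0],
    [0, 0, 0],
    [0, 0, 0]
  ]
}}

```text
clock: 31.08
tool_pos: [0.593, 0.2573, 0.1826]
eef_rot: [0.993, -0.121, -0.0, 0.0]
wrist_force: [0.1, 0.0, -0.1]
gripper_width: 0.0434
grip_force: 0.0
```

```bash
python3 -c "
from h import *
import cv2
a,d=arm.camera('scene');b,d2=arm.camera('top')
cv2.imwrite('pics/p8.png',np.hstack([cv2.resize(a[140:240,225:360,::-1],(400,300)),cv2.resize(b[150:285,210:390,::-1],(400,300))]))
P=cloud('scene',d);o=np.array([.002,-.002,0])  # scene frame -> averaged frame
for n,(x,y,z,w) in dict(tin=(.6024,-.0984,.034,.032),vial=(.5099,-.0765,.071,.02),weight=(.4886,-.1696,.034,.016),stamp=(.5811,-.1909,.069,.02)).items():
    q=P+o;m=(np.hypot(q[...,0]-x,q[...,1]-y)<w+.012)&(q[...,2]>z-.012);t=q[m];t=t[t[:,2]>np.percentile(t[:,2],97)-.004]
    print(n,((t.min(0)+t.max(0))/2-[x,y,z]).round(4),np.ptp(t,axis=0).round(3))"
```

```text
tin [ 0.0031  0.0023 -0.0007] [0.056 0.056 0.005]
vial [ 0.0012 -0.0007  0.0001] [0.027 0.029 0.005]
weight [-0.0012  0.0014 -0.0013] [0.013 0.01  0.004]
stamp [-0.0002 -0.     -0.0027] [0.017 0.017 0.004]
```

View pics/p8.png

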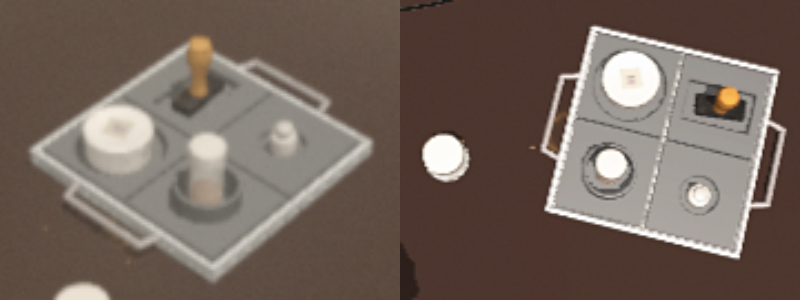

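All four items stand upright in their own recesses, within 4 mm of centre and within 3 mm of the right height. The arm is clear, so I'll hand in the job.

```bash
python3 -c "
from plant import arm
print(arm.finish_job())"
```

```text
the job is handed in; nothing more can be done
None
```

The kit is packed and handed in at about 31 s: wide tin, slim vial, check weight and stamp each stand upright in their own recess, within about 4 mm of centre by camera; the small tin and squat jar were never touched, and the hand-in returned no verdict.

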